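# Put the lemons away in the pedal-lid fruit keeper

### The arm

A 7-joint arm with a two-finger parallel gripper is mounted at the origin on a cart in front of the work surface, level with it; the furniture and walls round the work are solid. World frame = base frame: x ahead of the robot, y to its left, z up, the work surface at z = 0. Lengths are in mm, angles in rad, forces in N, time in s.
With the tool pointing down it reaches from about 400 to 875 mm from the base axis. Payload 4.4 kg.
Tool frame: the origin (TCP) lies between the finger pads; the fingertips stand ctrl.tip_reach ahead of it and the grasp point (between the pads) lies 8 mm behind it (ctrl.tip_reach is the distance from the TCP to the fingertips, in mm); z points along the fingers, y is the direction in which the jaws open and shut (so a half turn about z gives the same grasp; the last joint's range is limited). The gripper opens to 85 mm and grips with 20 to 120 N. Pads are 22 mm wide; open, the fingers measure 114 mm over their backs; the gripper's body (76 mm by 85 mm) begins 54 mm behind the grasp point. The pads swing forward as they close: fully open they stand 13 mm farther back than shut.
Start: joints at [1.259, 0.628, 0.038, 1.517, -0.027, 0.996, -0.02], TCP at [158.193, -630.47, 242.313] pointing down, gripper open.
Joint ranges: [-3.06, 3.06], [-0.37, 2.12], [-1.25, 1.32], [0.18, 2.47], [-1.1, 4.24], [0.23, 1.98], [-2.94, 2.94]. Speed limits (rad/s): [2.57, 2.57, 3.14, 3.14, 3.14, 3.14, 3.14].

### API

Orientations are given as [roll, pitch, yaw] about the fixed x, y, z axes, in that order (R = Rz(yaw) Ry(pitch) Rx(roll)).
In Python, from cell import status, viewer, order, ctrl gives the robot as it stands.
- The arm moves only by the tool play_rows, never from a script. Its argument "series" is a list of rows, each a list of 5 numbers: the shift along the tool's x, y, z in cm, then the turn about the tool's z in degrees, then the closure, from 0 (fully open) to 1 (shut). In form: [[x, y, z, yaw, gripper], ...]. A call has 1 to 8 rows; each row is the pose to reach, as a shift and turn from the pose commanded when the call began, along the tool's axes at that moment; what a row does not reach only later rows make up. A row lasts 1/10 s, in which the tool goes at most 50 mm and 8.59 degrees, less where a joint would pass 70% of its speed; a pose out of reach is approached as far as the arm can. A call with a gripper value outside its range is refused whole. The fingers move at their own pace and stop on an object; the grip force is fixed at half the most. Time passes only in rows, so rows that repeat a pose let the fingers close. It gives the time, the measured TCP pose, the force and the opening at its end, in the units of the state.
- status.read_state(): the state, without advancing time (a new reading comes with each control period).
- viewer.get_image(name): name is "scene" or "top" or "wrist"; returns a dict with "img" (480x640x3 uint8, red, green, blue), "vfov" (degrees; the focal length in pixels is half the picture's height over the tangent of half this angle, whatever the lens; pixels are square), "cx", "cy" (the principal point, pixels), "rvec" (rotation vector, rad) and "tvec" (3), from world to camera coordinates, as OpenCV has them; the wrist camera has in their place "tool_from_camera" (4x4, takes a point from camera to tool coordinates, whose origin is the TCP and whose axes are the flange's). Camera axes: x right, y down, z forward; pixel columns grow to the right and rows downward; lengths in mm; the calibration is good to about 2 mm. A picture is of the moment at which its call begins: read the wrist's pose just before it. There is no depth.
- order.finish_job(): hands the job in, once; it reports no verdict.
The state is a dict: "clock": time; "qpos": joint angles; "qd": joint speeds; "tau": joint torques, N m; "eef_pos": TCP position; "tool_rot": TCP orientation; "force": force on the tool from outside, world axes, zero at the start; "torque": the same for the moment, N m; "width": finger opening in mm.
Only numpy, scipy, OpenCV 4.12 (cv2) and the standard library are available. Lean on these libraries where they do the work, as an engineer would, in place of code of your own. Each camera call takes 0.05 s, during which the arm holds its last target. There are 200 camera calls.

### The job

Put the lemons away in the green fruit keeper: press its front pedal right down so that the lid swings open and stays open, take out the blue peeler that was left inside and lay it on the chopping board, and put every lemon that lies along the front of the worktop, on either side of the pedal, into the keeper (the one over at the far right beside the apple stays there). Then ease the pedal gently all the way back up so that the lid closes fully without slamming, and last turn the vent dial beside the lid until its white pointer lines up with the red mark. Work the lid only by its pedal, never touching the lid itself, and leave the mug, the salt shaker and the yoghurt tub where they stand.

Things in the scene. Friction and masses are not known exactly. Their poses are not given: they have to be found in the camera images.
- keeper: fixed green fruit keeper: open-topped box 180 (x) x 230 (y) x 75 mm high, walls and floor 5 mm, inside 170 x 220 mm; origin at the centre of its underside on the worktop; +x points to its back (hinge side), -x to its front (pedal), +y to its left, where a solid pod 110 x 110 x 90 mm high, centred at (-25, 170) mm, carries the vent dial on top
- keeper_in (a point): centre of the keeper's inner floor, 5 mm above the worktop
- pedal (a joint): pedal angle, rad: 0 = fully up (lid closed), 0.45 = fully down (lid fully open). The pedal turns about a level axis along the keeper's y at (-96, 0, 50) mm in the keeper's frame. It stays where it is left (friction) and needs about 5 to 9 N at the tread to press, and about 2 to 8 N to lift; to bring it up, pinch the tread across its width from above and raise it
- pedal_tread (a point): centre of the top of the black ribbed pedal tread, which is 45 mm long (x), 36 mm wide (keeper's y) and 12 mm thick, open at both sides and in front, 82 mm in front of the pedal's axis; slopes up to the front by 0.225 rad when up (top about 74 mm above the worktop) and down to the front by 0.225 rad when down (top about 38 mm above the worktop)
- lid (a joint): lid angle, rad: 0 = closed, 2.4 = fully open (leaning 0.83 rad back past upright); linked to the pedal: lid = 5.33 x pedal
- lid_panel: light wooden lid, 184 x 232 x 8 mm, hinged along the keeper's back edge; origin on the hinge at (92, 0, 76) mm in the keeper's frame. Not to be touched by the robot
- dial (a joint): vent dial angle, rad, grows clockwise seen from above, range 0 to 3.4; stays where it is left (friction about 0.03 N m); the mark always lies 0.8 to 2.9 rad clockwise of the pointer at the start
- dial_axis (a point): middle of the dial's grip on its vertical turning axis, 115 mm above the worktop; the grip is a black upright bar 46 mm long, 13 mm thick and 30 mm high (from 97 to 127 mm above the worktop), its long side along the pointer, on a disc of radius 26 mm
- dial_pointer (a point): tip of the dial's white pointer, 33 mm from the dial axis, in line with the grip bar
- vent_mark: small red mark fixed on the white dial face round the dial; origin on the dial axis, its +x points from the axis to the mark
- mark_tip (a point): inner end of the red mark, 33 mm from the dial axis: the pointer tip is to come here
- board: fixed wooden chopping board 180 (x) x 160 (y) x 15 mm thick; origin at the centre of its underside
- peeler: blue-handled vegetable peeler 170 x 25 x 18 mm high, lying at first on the keeper's inner floor roughly across the keeper (along its y); origin at the centre of its underside; own x axis along its length, the blue handle (25 wide, 17 high) reaches from -85 to +20 mm and the thin blade from there to +85 mm; it balances and is best gripped about 30 mm from the origin toward -x
- lemon_1: whole yellow lemon, 78 long x 55 x 56 mm high, 108 g, lying on its side; origin at the centre of its underside as first laid (so its middle lies 28 mm along its own +z from the origin, also after it has rolled); own x axis along its length. 2 to 4 of the lemons are present in a run (an absent one reads None)
- lemon_2: whole yellow lemon, 78 long x 55 x 56 mm high, 108 g, lying on its side; origin at the centre of its underside as first laid (so its middle lies 28 mm along its own +z from the origin, also after it has rolled); own x axis along its length. 2 to 4 of the lemons are present in a run (an absent one reads None)
- lemon_3: whole yellow lemon, 78 long x 55 x 56 mm high, 108 g, lying on its side; origin at the centre of its underside as first laid (so its middle lies 28 mm along its own +z from the origin, also after it has rolled); own x axis along its length. 2 to 4 of the lemons are present in a run (an absent one reads None)
- lemon_4: whole yellow lemon, 78 long x 55 x 56 mm high, 108 g, lying on its side; origin at the centre of its underside as first laid (so its middle lies 28 mm along its own +z from the origin, also after it has rolled); own x axis along its length. 2 to 4 of the lemons are present in a run (an absent one reads None)
- mug: green and white mug, 90 x 122 x 107 mm, bystander; origin at the centre of its underside
- shaker: small salt shaker with a grey cap, 44 x 44 x 90 mm, bystander; origin at the centre of its underside
- tub: yoghurt tub, 72 x 71 x 72 mm, bystander; origin at the centre of its underside
Mind the look-alikes: they are no part of the job. Leave any purple or turquoise look-alike of the lemon_4 alone.

How it is judged (in metres and radians):
On the way, in this order (a step that is already met when the one before it is completed fails the run):
1. the pedal is pressed right down and the lid stands open (value of joint lid above 1.9 rad and value of joint pedal above 0.38 rad), for 0.2 s.
2. with the lid open, the peeler lies on the board and every lemon is in the keeper (value of joint lid above 1.8 rad and x of peeler in the frame of board between -0.085 and 0.085 m and y of peeler in the frame of board between -0.075 and 0.075 m and z of peeler in the frame of board between 0.005 and 0.045 m and linear speed of peeler below 0.02 m/s and contact force between each of peeler, lemon_1, lemon_2, lemon_3, lemon_4 and the fingers below 0.1 N and x of lemon_1 in the frame of keeper between -0.09 and 0.09 m and y of lemon_1 in the frame of keeper between -0.115 and 0.115 m and z of lemon_1 in the frame of keeper between -0.005 and 0.075 m and x of lemon_2 in the frame of keeper between -0.09 and 0.09 m and y of lemon_2 in the frame of keeper between -0.115 and 0.115 m and z of lemon_2 in the frame of keeper between -0.005 and 0.075 m and x of lemon_3 in the frame of keeper between -0.09 and 0.09 m and y of lemon_3 in the frame of keeper between -0.115 and 0.115 m and z of lemon_3 in the frame of keeper between -0.005 and 0.075 m and x of lemon_4 in the frame of keeper between -0.09 and 0.09 m and y of lemon_4 in the frame of keeper between -0.115 and 0.115 m and z of lemon_4 in the frame of keeper between -0.005 and 0.075 m), for 0.3 s.
3. the pedal is back up and the lid closed (value of joint lid below 0.1 rad and value of joint pedal below 0.03 rad), for 0.3 s.
4. the dial's pointer stands at the red mark (horizontal distance between dial_pointer and mark_tip below 0.005 m), for 0.3 s.
At the end, for the whole second after the job is handed in: Lid closed (within 0.10 rad), pedal up (within 0.03 rad), every lemon inside the keeper and at rest, the peeler's middle on the chopping board (released, at rest), and the dial's pointer tip within 5 mm of the red mark's inner end (all of step 3 and horizontal distance between dial_pointer and mark_tip below 0.005 m and x of peeler in the frame of board between -0.085 and 0.085 m and y of peeler in the frame of board between -0.075 and 0.075 m and z of peeler in the frame of board between 0.005 and 0.045 m and linear speed of peeler below 0.02 m/s and contact force between peeler and the fingers below 0.1 N and x of lemon_1 in the frame of keeper between -0.09 and 0.09 m and y of lemon_1 in the frame of keeper between -0.115 and 0.115 m and z of lemon_1 in the frame of keeper between -0.005 and 0.075 m and x of lemon_2 in the frame of keeper between -0.09 and 0.09 m and y of lemon_2 in the frame of keeper between -0.115 and 0.115 m and z of lemon_2 in the frame of keeper between -0.005 and 0.075 m and x of lemon_3 in the frame of keeper between -0.09 and 0.09 m and y of lemon_3 in the frame of keeper between -0.115 and 0.115 m and z of lemon_3 in the frame of keeper between -0.005 and 0.075 m and x of lemon_4 in the frame of keeper between -0.09 and 0.09 m and y of lemon_4 in the frame of keeper between -0.115 and 0.115 m and z of lemon_4 in the frame of keeper between -0.005 and 0.075 m and linear speed of each of lemon_1, lemon_2, lemon_3, lemon_4 below 0.03 m/s); the robot touches nothing.
It fails at once if the robot touches the lid (over 1.5 N) (contact force between any of the fingers, the arm and lid_panel above 1.5 N).
It fails at once if the lid slams (closes faster than 3 rad/s) (velocity of joint lid below -3 rad/s).
It fails at once if the mug, shaker or tub is displaced by more than 40 mm (distance of any of mug, shaker, tub from where it was at the start of the episode above 0.04 m).
Of lemon_1, lemon_2, lemon_3, lemon_4 only 2 to 4 are there at a start; the rules pass over those that are not, and their reading is None.
At some moment in a run one of lemon_1, lemon_2, lemon_3, lemon_4 may be knocked a few centimetres aside while the robot is not near it.
Once in a run the grip may slacken for a moment while it holds something.
It also fails if it takes over 210 s, if anything falls off the work surface, if the arm or the gripper's body presses on something with over 40 N, if the wrist force passes 120 N, or if a joint passes its speed limit or range.

## Working session

There is one attempt and no reset: what is moved stays moved. The work goes in short steps, Python scripts to look and compute and a tool call to move; the robot and the scene stay as the last step left them, time stands still between calls to the robot, and variables do not carry over. Pictures are saved under pics/ and viewed, about 12 in all and at most 16, crops included, and the job is handed in when it is done.

Besides the shell and the picture viewer there is one more tool, called after "Emit:" as name(argument=value, ...), one argument or row to a line, values as JSON. play_rows: Moves the arm, as the interface text tells. Its arguments: {"type":"object","properties":{"series":{"type":"array","items":{"type":"array","items":{"type":"number"}}}},"required":["series"]}

```bash
mkdir -p pics
cat > h.py <<'E'
import numpy as np, cv2
from cell import status, viewer, order, ctrl
from scipy.spatial.transform import Rotation as R
def snap(n,f,crop=None,s=1):
    st=status.read_state(); d=viewer.get_image(n); im=d['img'][:,:,::-1]
    np.savez('pics/'+f+'.npz',**{k:v for k,v in d.items() if v is not None},pos=st['eef_pos'],rot=st['tool_rot'])
    cv2.imwrite('pics/'+f+'_full.png',im)
    if crop: x0,y0,x1,y1=crop; im=im[y0:y1,x0:x1]
    cv2.imwrite('pics/'+f+'.png',cv2.resize(im,None,fx=s,fy=s,interpolation=cv2.INTER_CUBIC)); return d
def cam(f):
    d=np.load('pics/'+f+'.npz'); fl=240/np.tan(np.radians(float(d['vfov']))/2)
    K=np.array([[fl,0,float(d['cx'])],[0,fl,float(d['cy'])],[0,0,1]])
    if 'tool_from_camera' in d:
        T=np.eye(4);T[:3,:3]=R.from_euler('xyz',d['rot']).as_matrix();T[:3,3]=d['pos'];M=T@d['tool_from_camera']
        return K,M[:3,:3],M[:3,3]
    Rm=cv2.Rodrigues(np.array(d['rvec'],float))[0]; return K,Rm.T,-Rm.T@np.array(d['tvec'],float).ravel()
def px2w(f,u,v,z):
    K,Rm,c=cam(f); r=Rm@np.linalg.solve(K,[u,v,1.]); return c+r*(z-c[2])/r[2]
def w2px(f,p):
    K,Rm,c=cam(f); q=K@(Rm.T@(np.array(p,float)-c)); return q[:2]/q[2]
def tool(p):  # world displacement target -> tool shift cm
    st=status.read_state(); return R.from_euler('xyz',st['tool_rot']).as_matrix().T@(np.array(p)-np.array(st['eef_pos']))/10
E
python3 - <<'E'
from h import *
print(status.read_state(),ctrl.tip_reach)
for n in('scene','top'):
    d=snap(n,n+'0',s=1.25); print(n,d['vfov'],d['cx'],d['cy'],cam(n+'0')[2])
E
```

```text
{'clock': 0.0, 'qpos': array([ 1.25920616,  0.62932721,  0.03846328,  1.51840368, -0.02701159,
        0.99627625, -0.01996425]), 'qd': array([-0.00087055,  0.00020809, -0.00169523, -0.00127732, -0.00036451,
        0.00015193,  0.00014481]), 'tau': array([-2.08286849e-06, -5.63407159e+01,  1.22652333e+00, -1.93449032e+01,
        1.11151597e-02,  1.05206994e-02,  1.52345046e-05]), 'eef_pos': array([ 158.02917914, -629.86373742,  241.39029662]), 'tool_rot': array([-3.13969694e+00,  2.74449456e-05,  2.45801569e-01]), 'force': array([-0.26483793, -0.82202295, -0.6624832 ]), 'torque': array([-0.05267893, -0.03409645,  0.03923365]), 'width': 85.88745439582264} 11.0
scene 52.295929562177626 324.1350098687948 239.70694752660205 [-329.10160099  573.04392321 1263.92972041]
top 44.275765749782984 310.48081419076686 241.97850837364342 [-128.78178022 -200.16575208 1567.83231117]
```

View pics/top0.png

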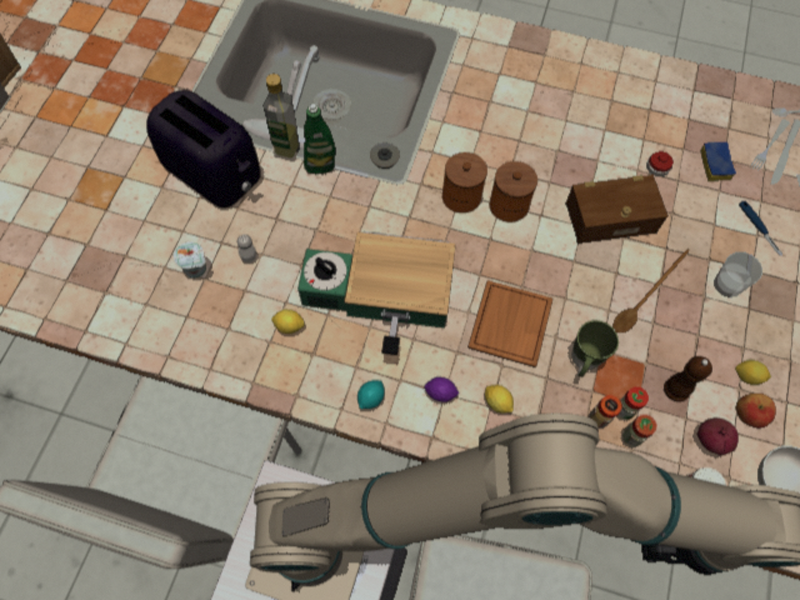

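View pics/scene0.png

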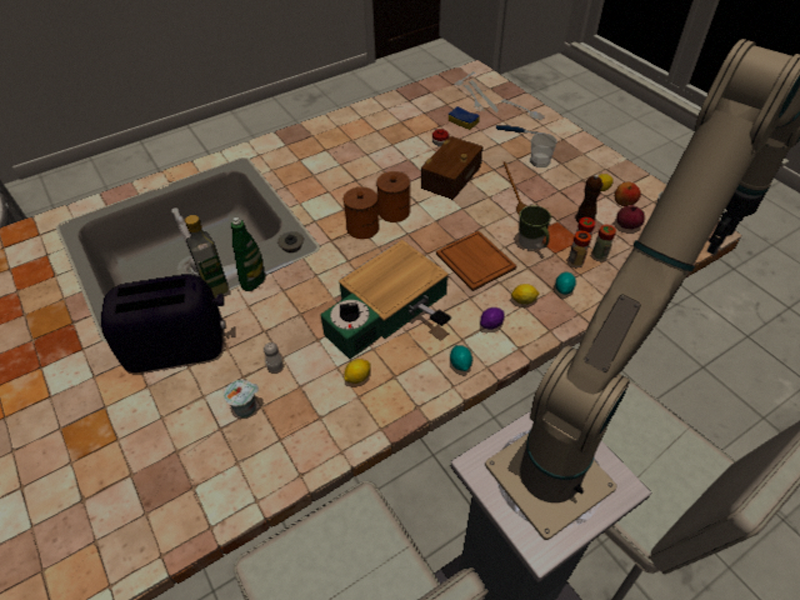

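Run:
```python
import cv2
im=cv2.imread('pics/top0_full.png')
cv2.imwrite('pics/c1.png',cv2.resize(im[175:345,215:455],None,fx=3.33,fy=3.33,interpolation=cv2.INTER_CUBIC))
```

```text
(no output)
```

View pics/c1.png

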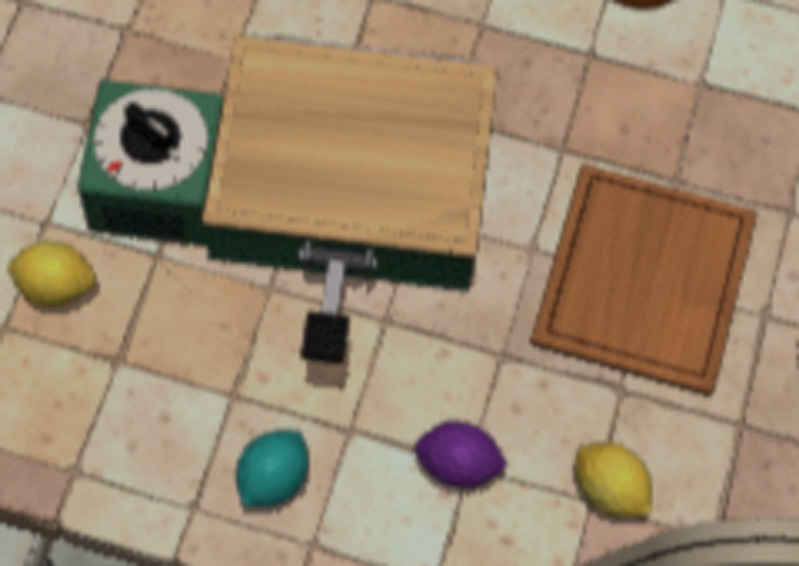

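Run:
```python
from h import *
f='top0'
def c(u,v,z): return px2w(f,215+u/3.33,175+v/3.33,z)
for n,u,v,z in [('BL',235,38,84),('BR',495,65,84),('FR',470,252,84),('FL',203,220,84),('tread',326,337,74),('treadUL',308,313,74),('treadUR',349,317,74),('dial',150,137,100),('mark',114,167,92),
 ('lemA',53,274,28),('lemB',614,480,28),('purple',461,455,28),('turq',273,468,28),('bUL',583,168,15),('bUR',754,212,15),('bLR',712,390,15),('bLL',533,342,15),('lemAa',10,268,28),('lemAb',96,280,28),('lemBa',578,450,28),('lemBb',650,515,28)]:
    print(n,c(u,v,z).round())
for n,u,v,z in [('shaker',246,240,80),('tub',190,258,60),('mug',597,340,100)]: print(n,px2w(f,u/1.25,v/1.25,z).round())
for n,u,v in [('A',357,371),('B',525,293)]: print(n,px2w('scene0',u/1.25,v/1.25,28).round())
print(px2w('scene0',435/1.25,315/1.25,72).round())
```

```text
BL [695. 127.  84.]
BR [737. -97.  84.]
FR [ 558. -124.   84.]
FL [519.  97.  84.]
tread [454. -31.  74.]
treadUL [469. -11.  74.]
treadUR [476. -44.  74.]
dial [572. 162. 100.]
mark [540. 183.  92.]
lemA [456. 214.  28.]
lemB [ 422. -288.   28.]
purple [ 405. -163.   28.]
turq [348. -19.  28.]
bUL [ 699. -194.   15.]
bUR [ 703. -348.   15.]
bLR [ 529. -349.   15.]
bLL [ 525. -194.   15.]
lemAa [451. 251.  28.]
lemAb [462. 177.  28.]
lemBa [ 438. -254.   28.]
lemBb [ 402. -323.   28.]
shaker [601. 368.  80.]
tub [527. 482.  60.]
mug [ 589. -454.  100.]
A [454. 217.  28.]
B [ 422. -290.   28.]
[464. -21.  72.]
```

```bash
cat >> h.py <<'E'
def go(p,yaw=None):
    st=status.read_state(); y=st['tool_rot'][2]
    out=tool(p).round(2).tolist()
    if yaw is not None:
        d=np.degrees(y-yaw); d=(d+90)%180-90; out.append(round(d,1))   # tool z down: yaw turn sign flips
    return out
KP=np.array([627,1.]);KY=0.17
def kw(x,y,z): c,s=np.cos(KY),np.sin(KY); return [KP[0]+c*x-s*y,KP[1]+s*x+c*y,z]
E
python3 -c "
from h import *
print(kw(-176,0,0),go(kw(-176,0,150),KY))"
```

```text
[np.float64(453.53708102391727), np.float64(-28.776093435791303), 0] [43.29, -51.11, 9.23, np.float64(4.3)]
```

Emit:
play_rows(
  series=[
    [43.3,-51.1,2,4.3,1],
    [43.3,-51.1,2,4.3,1],
    [43.3,-51.1,2,4.3,1],
    [43.3,-51.1,2,4.3,1],
    [43.3,-51.1,2,4.3,1],
    [43.3,-51.1,2,4.3,1],
    [43.3,-51.1,2,4.3,1],
    [43.3,-51.1,2,4.3,1],
  ],
)

```text
clock: 0.9
eef_pos: [335.1, -269.8, 230.3]
tool_rot: [3.142, -0.0, 0.17]
force: [1.1, 0.0, -0.1]
width: 0.6
```

```bash
python3 -c "
from h import *
print(status.read_state()['qpos'],go(kw(-176,0,150),KY))"
```

```text
[ 0.59073522  0.33857158  0.0287842   2.11234104 -0.01516744  0.69075481
 -0.77086817] [15.76, -21.75, 8.03, np.float64(0.0)]
```

Emit:
play_rows(
  series=[
    [15.8,-21.8,7,0,1],
    [15.8,-21.8,7,0,1],
    [15.8,-21.8,7,0,1],
    [15.8,-21.8,7,0,1],
    [15.8,-21.8,7,0,1],
    [15.8,-21.8,7,0,1],
    [15.8,-21.8,7,0,1],
  ],
)

```text
clock: 1.6
eef_pos: [454.6, -25.3, 159.3]
tool_rot: [-3.14, -0.0, 0.179]
force: [0.6, -0.6, -0.6]
width: 0.4
```

```bash
python3 -c "
from h import *
print(go(kw(-176,0,150),KY))
snap('top','top1',s=1.25);snap('wrist','w1',s=1.25)"
```

```text
[-0.17, 0.32, 0.93, np.float64(0.5)]
```

View pics/w1.png

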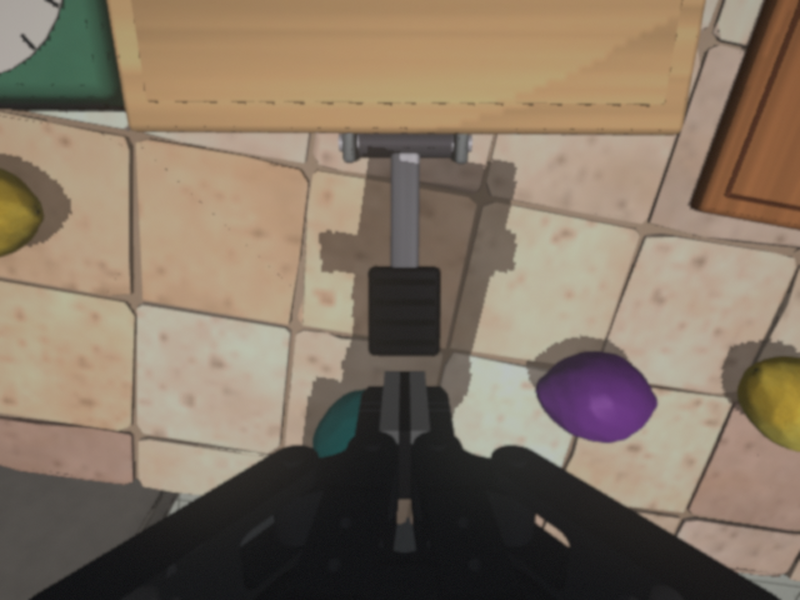

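View pics/top1.png

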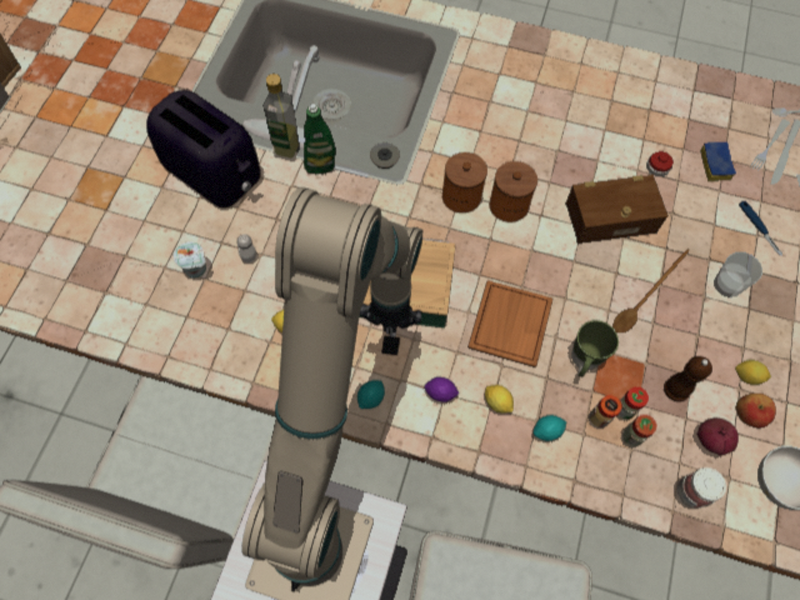

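```bash
python3 -c "
from h import *
a=px2w('w1',404/1.25,312/1.25,74);print(a,kw(-176,0,74),tool(a))
for u,v in[(127,131),(682,131)]: print(px2w('w1',u/1.25,v/1.25,82))
print(kw(-92,116,82),kw(-92,-116,82))
print(px2w('w1',404/1.25,430/1.25,148), go(kw(-183,0,90),KY))"
```

```text
[454.26044061 -28.74550317  74.        ] [np.float64(453.53708102391727), np.float64(-28.776093435791303), 74] [ 0.16041541 -0.07594594  8.59887078]
[516.81972615 100.69496789  82.        ]
[ 557.63126982 -129.29707867   82.        ]
[np.float64(516.7010489525488), np.float64(99.76305684734541), 82] [np.float64(555.951353936092), np.float64(-128.89260907567268), 82]
[436.97172836 -31.77257883 148.        ] [-0.61, -0.09, 7.0, np.float64(0.1)]
```

Emit:
play_rows(
  series=[
    [-0.6,-0.1,4,0,1],
    [-0.6,-0.1,6.5,0,1],
    [-0.6,-0.1,7.5,0,1],
    [-0.6,-0.1,8.3,0,1],
    [-0.6,-0.1,9.1,0,1],
    [-0.6,-0.1,9.9,0,1],
    [-0.6,-0.1,10.5,0,1],
    [-0.6,-0.1,11,0,1],
  ],
)

```text
clock: 2.5
eef_pos: [444.4, -32.1, 51.6]
tool_rot: [3.141, 0.009, 0.168]
force: [-5.8, 0.8, 4.8]
width: -0.2
```

Emit:
play_rows(
  series=[
    [0,0,0.4,0,1],
    [0,0,0.7,0,1],
    [0,0,0.7,0,1],
  ],
)

```text
clock: 2.8
eef_pos: [445.3, -32.1, 47.4]
tool_rot: [3.14, 0.005, 0.169]
force: [-10.4, 1.8, 39.3]
width: -0.1
```

Emit:
play_rows(
  series=[
    [0,0,-4,0,1],
    [0,0,-9,0,0.5],
    [0,0,-14,0,0],
    [0,0,-16,0,0],
    [4,0,-16,0,0],
    [8,0,-16,0,0],
    [8,0,-16,0,0],
  ],
)

```text
clock: 3.5
eef_pos: [532.6, -17.1, 205.7]
tool_rot: [3.141, -0.006, 0.169]
force: [-0.8, -0.3, -0.2]
width: 84.9
```

```bash
python3 -c "
from h import *
snap('wrist','w2',s=1.25);snap('scene','s2',crop=(200,140,420,300),s=3)"
```

```text
(no output)
```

View pics/w2.png

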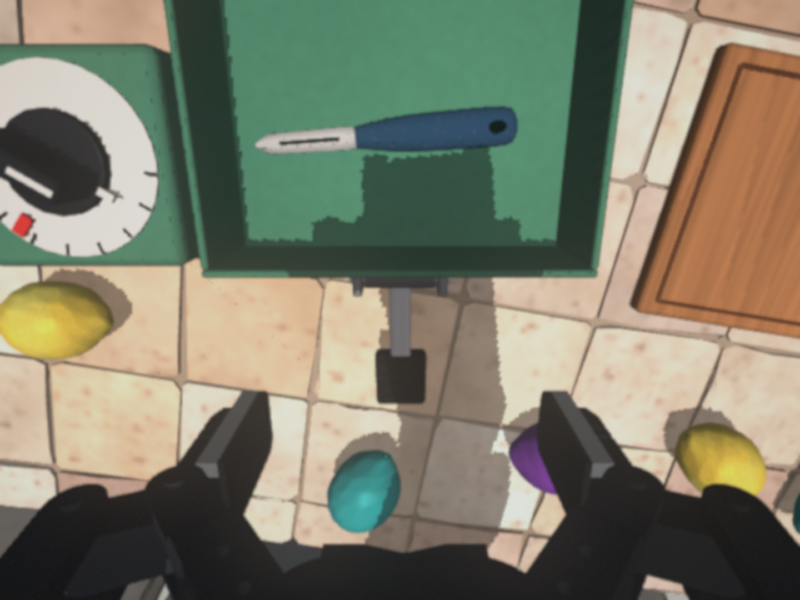

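View pics/s2.png

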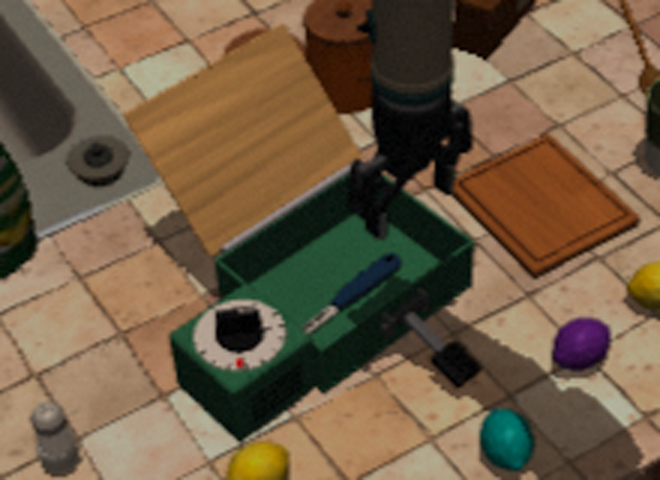

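```bash
sed -i 's/KY=0.17$/KY=0.173/' h.py
python3 - <<'E'
from h import *
f='w2'
t=px2w(f,257/1.25,144/1.25,12); e=px2w(f,517/1.25,124/1.25,18); print(t,e,np.linalg.norm(t-e))
j=px2w(f,357/1.25,138/1.25,18); print(j,np.linalg.norm(t-j))
c=(t+e)/2; u=(t-e)/np.linalg.norm(t-e); u[2]=0; g=c-30*u; print(c,g,'ang of blade dir',np.arctan2(u[1],u[0]))
# jaw axis perpendicular to u: tool y // perp => tool x // u
y=np.arctan2(u[1],u[0]); print('go',go([g[0],g[1],60],y), 'tool yaw',status.read_state()['tool_rot'])
k=R.from_euler('z',-KY).apply(g-np.r_[KP,0]); print('kframe',k)
for n,u,v in[('A',55,321),('B',721,461)]: print(n,px2w(f,u/1.25,v/1.25,28))
E
```

```text
[595.06827705  90.66251578  12.        ] [635.4952845  -73.96512645  18.        ] 169.62489061713632
[609.90327912  25.68203942  18.        ] 66.92189174093743
[615.28178078   8.34869467  15.        ] [622.43173512 -20.7674878   15.        ] ang of blade dir 1.8115977993809131
go [9.4, 1.88, 14.42, np.float64(85.9)] tool yaw [3.14132202e+00 2.41427658e-03 1.68766660e-01]
kframe [ -8.24709257 -20.65618632  15.        ]
A [453.06082616 218.00030863  28.        ]
B [ 419.86616597 -290.3007937    28.        ]
```

Emit:
play_rows(
  series=[
    [3,1,0,-8.5,0],
    [6,1.5,0,-17,0],
    [9.4,1.9,0,-25.5,0],
    [9.4,1.9,1,-34,0],
    [9.4,1.9,2,-42.5,0],
    [9.4,1.9,4,-51,0],
    [9.4,1.9,6,-59.5,0],
    [9.4,1.9,8,-68,0],
  ],
)

```text
clock: 4.4
eef_pos: [621.3, -21.1, 123.5]
tool_rot: [-3.139, 0.002, 1.363]
force: [0.3, -0.4, -0.0]
width: 85.4
```

Emit:
play_rows(
  series=[
    [0,0,1,-8.5,0],
    [0,0,2,-17,0],
    [0,0,2,-26,0],
    [0,0,2,-26,0],
    [0,0,2,-26,0],
  ],
)

```text
clock: 4.9
eef_pos: [622.1, -20.4, 104.2]
tool_rot: [-3.139, 0.0, 1.807]
force: [-0.5, 0.1, 0.2]
width: 85.3
```

```bash
python3 -c "
from h import *
print(status.read_state()['qpos'],go([622.4,-20.8,19],1.8116-np.pi))
d=snap('wrist','w3',s=1.25)"
```

```text
[ 0.38881566  0.8550993  -0.69122916  1.69771191  0.69353329  0.85277827
 -0.37393   ] [-0.04, 0.05, 8.52, np.float64(-0.2)]
```

View pics/w3.png

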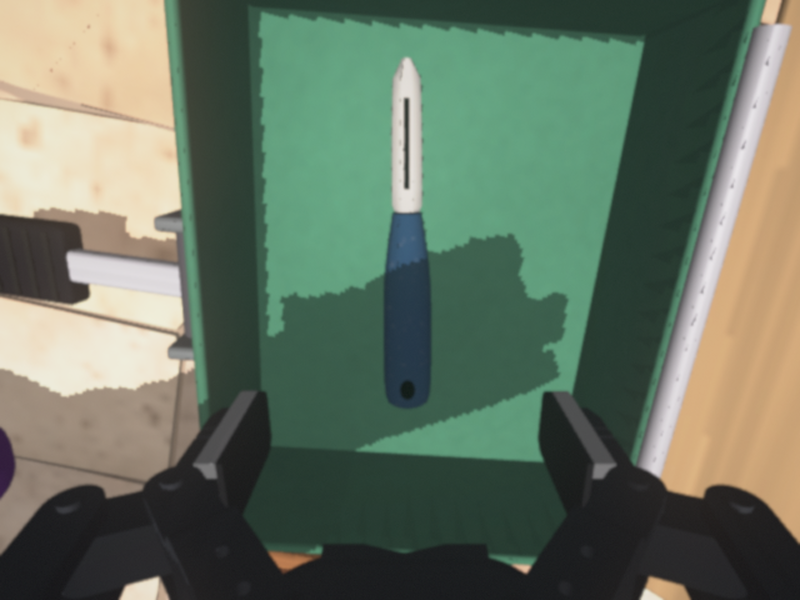

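Emit:
play_rows(
  series=[
    [0,0,4,0,0],
    [0,0,7,0,0],
    [0,0,8.5,0,0],
    [0,0,8.5,0,0.3],
    [0,0,8.5,0,1],
    [0,0,8.5,0,1],
    [0,0,8.5,0,1],
    [0,0,8.5,0,1],
  ],
)

```text
clock: 5.75
eef_pos: [623.6, -19.3, 20.6]
tool_rot: [3.141, 0.0, 1.811]
force: [-0.2, -0.1, 4.2]
width: 20.6
```

Emit:
play_rows(
  series=[
    [0,0,0,0,1],
    [0,0,-2,0,1],
    [0,0,-5,0,1],
    [0,0,-9,0,1],
    [0,0,-13,0,1],
    [0,0,-13,0,1],
  ],
)

```text
clock: 6.35
eef_pos: [626.6, -18.2, 155.3]
tool_rot: [3.133, 0.001, 1.811]
force: [0.2, 0.3, -1.0]
width: 20.7
```

```bash
python3 -c "
from h import *
s=status.read_state();print(s['qpos'],s['width'])
y=s['tool_rot'][2];u=np.array([np.cos(y),np.sin(y)]);c=np.array([614,-271])-30*u
print(go([*c,s['eef_pos'][2]]),go([*c,19+15-5+3]))"
```

```text
[ 0.41128211  0.79512868 -0.73781086  1.66322234  0.64234135  0.93083603
 -0.33063404] 20.74146346045416
[-27.25, -7.24, -0.03] [-27.24, -7.35, 12.3]
```

Emit:
play_rows(
  series=[
    [-4,-1,0,0,1],
    [-8,-2,0,0,1],
    [-12,-3,0,0,1],
    [-16,-4,0,0,1],
    [-20,-5,0,0,1],
    [-24,-6.3,0,0,1],
    [-27.2,-7.3,0,0,1],
    [-27.2,-7.3,4,0,1],
  ],
)

```text
clock: 7.15
eef_pos: [618.7, -310.5, 112.7]
tool_rot: [3.137, 0.01, 1.801]
force: [1.5, -0.9, -1.3]
width: 20.3
```

```bash
python3 -c "
from h import *
s=status.read_state();print(s['qpos'],s['width'],s['eef_pos'])
snap('wrist','w4',s=1.25)"
```

```text
[ 0.79955925  0.92872543 -0.72108827  1.49095164  0.69802538  0.98053721
  0.11380391] 20.33387133284581 [ 618.67599288 -310.52140837  112.70960413]
```

View pics/w4.png

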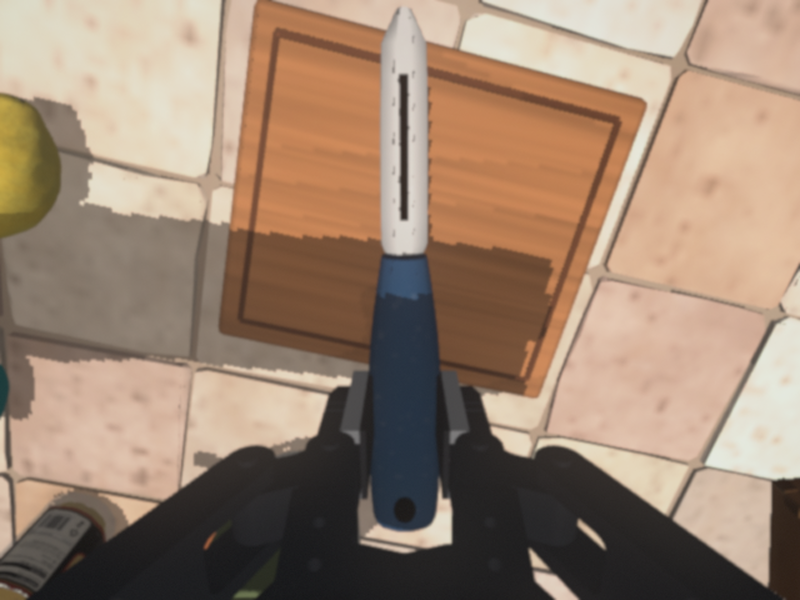

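Emit:
play_rows(
  series=[
    [0.5,0,4,0,1],
    [0.5,0,6.5,0,1],
    [0.5,0,7.5,0,1],
    [0.5,0,7.5,0,1],
  ],
)

```text
clock: 7.6
eef_pos: [614.9, -295.1, 33.2]
tool_rot: [-3.138, -0.002, 1.812]
force: [0.3, -0.4, -0.6]
width: 20.4
```

Emit:
play_rows(
  series=[
    [0,0,0.2,0,1],
    [0,0,0.2,0,0.7],
    [0,0,0.2,0,0.4],
    [0,0,0.2,0,0.4],
    [0,0,-2,0,0.3],
    [0,0,-6,0,0],
    [0,0,-10,0,0],
    [0,0,-14,0,0],
  ],
)

```text
clock: 8.4
eef_pos: [615.7, -295.9, 175.9]
tool_rot: [-3.14, -0.001, 1.812]
force: [1.5, -1.5, 0.8]
width: 85.2
```

```bash
python3 -c "
from h import *
s=status.read_state();print(s['qpos'],s['width'],s['eef_pos'])
d=snap('top','top5',crop=(200,170,520,400),s=2.5)
d=np.load('pics/top0.npz')
im=cv2.imread('pics/top5_full.png');h=cv2.cvtColor(im,cv2.COLOR_BGR2HSV)
m=cv2.inRange(h,(22,150,90),(32,255,255));n,l,st,c=cv2.connectedComponentsWithStats(m)
for i in range(1,n):
  if st[i,4]>60:print(st[i],c[i],px2w('top5',*c[i],28).round())
"
```

```text
[ 0.80712493  0.85542632 -0.76740751  1.46356481  0.63534407  1.08298621
  0.15014546] 85.15878297604804 [ 615.70437923 -295.89605303  175.94124708]
[218 248  25  18 332] [230.07831325 256.70481928] [457. 217.  28.]
[589 289  27  18 348] [602.29597701 297.26724138] [ 653. -810.   28.]
```

View pics/top5.png

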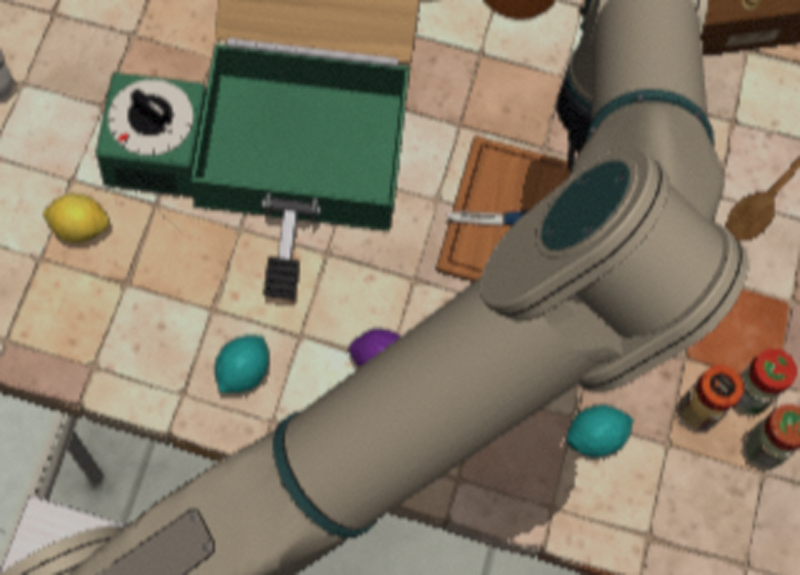

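```bash
python3 -c "
from h import *
print(go([421,-290,130],1.09))"
```

```text
[5.37, -19.19, 5.18, np.float64(41.3)]
```

Emit:
play_rows(
  series=[
    [1,-4,0,8,0],
    [2,-8,0,16,0],
    [3,-12,0,24,0],
    [4.4,-16,1,32,0],
    [5.4,-19.2,3,41,0],
    [5.4,-19.2,5,41.3,0],
    [5.4,-19.2,5,41.3,0],
    [5.4,-19.2,5,41.3,0],
  ],
)

```text
clock: 9.25
eef_pos: [417.6, -289.2, 125.0]
tool_rot: [-3.141, 0.0, 1.092]
force: [0.5, 0.1, 0.0]
width: 85.2
```

```bash
cat >> h.py <<'E'
def lemons(f,crop=None):
    im=cv2.imread('pics/'+f+'_full.png');h=cv2.cvtColor(im,cv2.COLOR_BGR2HSV)
    m=cv2.inRange(h,(20,130,60),(33,255,255));n,l,st,c=cv2.connectedComponentsWithStats(m)
    for i in range(1,n):
        if st[i,4]>250:
            cn=max(cv2.findContours((l==i).astype('uint8'),0,1)[0],key=cv2.contourArea)
            a=np.array([px2w(f,*p[0],28)[:2] for p in cn],'float32')
            r=cv2.fitEllipse(a); (x,y),(d1,d2),t=r; t=np.radians(t)+(np.pi/2 if d2>d1 else 0)
            print(st[i],'at',round(x),round(y),'axes',round(d1),round(d2),'long dir',round((t+np.pi/2)%np.pi-np.pi/2,2))
E
python3 -c "
from h import *
s=status.read_state();print(s['eef_pos'],s['tool_rot'],s['qpos'])
snap('wrist','w6',s=1.25);lemons('w6')"
```

```text
[ 417.55680338 -289.24355497  125.01256372] [-3.14141769e+00  1.46646646e-04  1.09176939e+00] [ 0.92035391  0.66125042 -0.55591772  2.00809572  0.58062856  0.63234411
 -0.50135721]
[ 290  182   79  113 6461] at 422 -289 axes 48 75 long dir 1.05
```

View pics/w6.png

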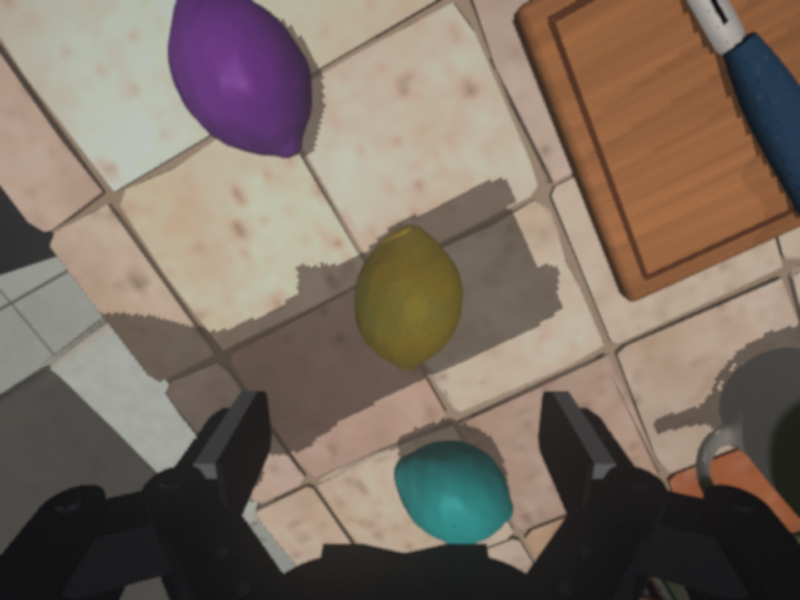

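```bash
python3 -c "
from h import *
print(go([422,-289,17],1.07))"
```

```text
[0.21, 0.33, 10.83, np.float64(1.2)]
```

Emit:
play_rows(
  series=[
    [0.2,0.3,4,1,0],
    [0.2,0.3,7.5,1,0],
    [0.2,0.3,10.7,1,0],
    [0.2,0.3,10.7,1,0.1],
    [0.2,0.3,10.7,1,0.6],
    [0.2,0.3,10.7,1,0.6],
    [0.2,0.3,10.7,1,0.6],
    [0.2,0.3,10.7,1,0.6],
  ],
)

```text
clock: 10.1
eef_pos: [421.2, -289.1, 19.6]
tool_rot: [3.14, 0.0, 1.073]
force: [-0.6, 1.3, 7.9]
width: 52.0
```

Emit:
play_rows(
  series=[
    [0,0,-1,0,0.6],
    [0,0,-4,0,0.6],
    [0,0,-8,0,0.6],
    [0,0,-12.5,0,0.6],
    [0,0,-12.5,0,0.6],
  ],
)

```text
clock: 10.6
eef_pos: [423.4, -290.7, 148.7]
tool_rot: [3.132, 0.001, 1.072]
force: [0.3, -1.1, -1.0]
width: 51.8
```

```bash
python3 -c "
from h import *
s=status.read_state();print(s['eef_pos'],s['tool_rot'],s['qpos'],s['width'])
print(kw(5,-60,0));print(go(kw(-5,-50,s['eef_pos'][2]),KY),go(kw(-5,-50,40),KY))"
```

```text
[ 423.4132637  -290.67285157  148.72919019] [3.13183521e+00 1.31214183e-03 1.07248531e+00] [ 0.94107778  0.62962351 -0.59165093  1.98445403  0.55260716  0.68020257
 -0.49845758] 51.7861541587955
[np.float64(642.2536641842335), np.float64(-57.243675441670334), 0]
[31.12, 6.66, 0.02, np.float64(51.5)] [31.14, 6.56, 10.9, np.float64(51.5)]
```

```bash
python3 -c "
from h import *
print(go(kw(-5,-52,150),KY+np.pi/2))"
```

```text
[30.97, 6.79, -0.1, np.float64(-38.5)]
```

Emit:
play_rows(
  series=[
    [4,1,0,-6,0.6],
    [8,2,0,-12,0.6],
    [12,2.8,0,-18,0.6],
    [16,3.6,0,-24,0.6],
    [20,4.5,0,-30,0.6],
    [24,5.4,0,-36,0.6],
    [28,6.3,0,-38.5,0.6],
    [31,6.8,0,-38.5,0.6],
  ],
)

```text
clock: 11.4
eef_pos: [629.1, -46.8, 142.8]
tool_rot: [-3.141, -0.002, 1.747]
force: [0.8, -0.5, -0.1]
width: 51.5
```

Emit:
play_rows(
  series=[
    [0,0,1,0,0.6],
    [0,0,1,0,0.6],
  ],
)

```text
clock: 11.6
eef_pos: [626.5, -48.9, 131.1]
tool_rot: [-3.137, -0.0, 1.746]
force: [-0.7, -1.0, -1.6]
width: 51.8
```

```bash
python3 -c "
from h import *
print(go(kw(-5,-52,26),KY+np.pi/2),status.read_state()['width'])"
```

```text
[-0.3, 0.45, 10.51, np.float64(0.1)] 51.80983663627277
```

Emit:
play_rows(
  series=[
    [-0.3,0.5,4,0,0.6],
    [-0.3,0.5,8,0,0.6],
    [-0.3,0.5,9.5,0,0.6],
    [-0.3,0.5,9.8,0,0.6],
    [-0.3,0.5,9.8,0,0.6],
  ],
)

```text
clock: 12.1
eef_pos: [633.2, -51.5, 34.9]
tool_rot: [-3.14, -0.0, 1.744]
force: [0.3, 0.6, -1.5]
width: 51.5
```

Emit:
play_rows(
  series=[
    [0,0,0.8,0,0.6],
    [0,0,0.8,0,0.6],
    [0,0,0.8,0,0.4],
    [0,0,0.8,0,0],
    [0,0,0.8,0,0],
    [0,0,-3,0,0],
    [0,0,-8,0,0],
    [0,0,-14,0,0],
  ],
)

```text
clock: 12.9
eef_pos: [632.7, -50.9, 165.4]
tool_rot: [-3.139, -0.001, 1.746]
force: [1.1, -0.1, 0.7]
width: 85.3
```

```bash
python3 -c "
from h import *
s=status.read_state();print(s['eef_pos'],s['width'],s['qpos'])
snap('top','top7',crop=(200,170,520,400),s=2.5); lemons('top7')
print(go([456,216,150],-0.1), go([456,216,150],1.4))"
```

```text
[632.72018382 -50.87863242 165.39319805] 85.26822385230867 [ 0.46282077  0.8007407  -0.75214005  1.62014972  0.62995133  0.98120835
 -0.32646848]
[218 248  25  19 357] at 457 217 axes 55 68 long dir -1.57
[589 288  27  19 387] at 653 -810 axes 53 70 long dir -1.3
[29.31, -13.31, 2.29, np.float64(-74.3)] [29.31, -13.31, 2.29, np.float64(19.8)]
```

View pics/top7.png

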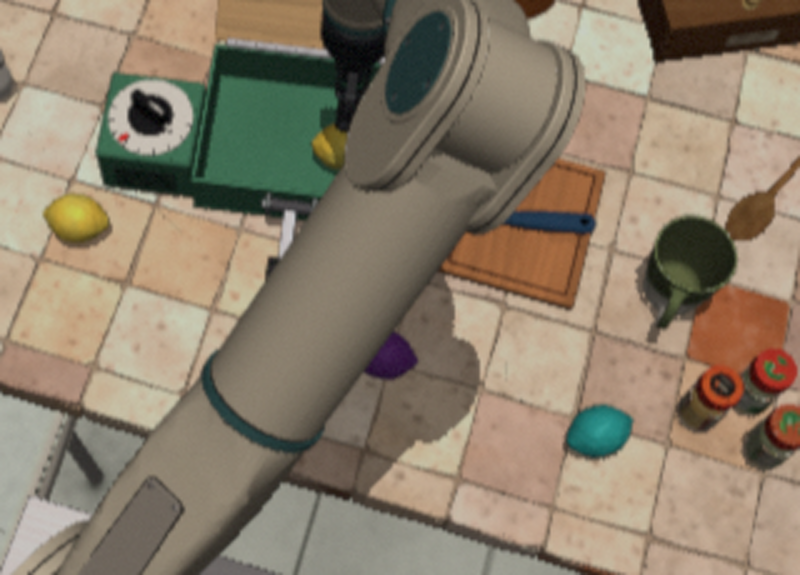

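Emit:
play_rows(
  series=[
    [4,-4,-1,0,0],
    [8,-7,-1,0,0],
    [12,-10,-1,0,0],
    [16,-12,-1,0,0],
    [20,-13.3,-1,0,0],
    [24,-13.3,-1,0,0],
    [29,-13.3,0,0,0],
    [29,-13.3,2,0,0],
  ],
)

```text
clock: 13.75
eef_pos: [451.4, 221.0, 146.6]
tool_rot: [3.136, -0.009, 1.755]
force: [0.6, -0.3, 0.0]
width: 85.7
```

Emit:
play_rows(
  series=[
    [0,0,1,0,0],
    [0,0,1,0,0],
  ],
)

```text
clock: 13.95
eef_pos: [451.1, 210.0, 133.2]
tool_rot: [-3.137, 0.002, 1.745]
force: [-0.3, -1.4, 0.5]
width: 85.7
```

```bash
python3 -c "
from h import *
s=status.read_state();print(s['eef_pos'],s['width'],s['qpos'])
snap('wrist','w8',s=1.25); lemons('w8')"
```

```text
[451.13929307 209.99264354 133.17142782] 85.68895505518924 [-0.03240942  0.67240752 -0.69506092  2.02307841  0.67405488  0.69245421
 -0.98996959]
[ 293  174   79  111 6306] at 454 215 axes 49 74 long dir -1.36
```

View pics/w8.png

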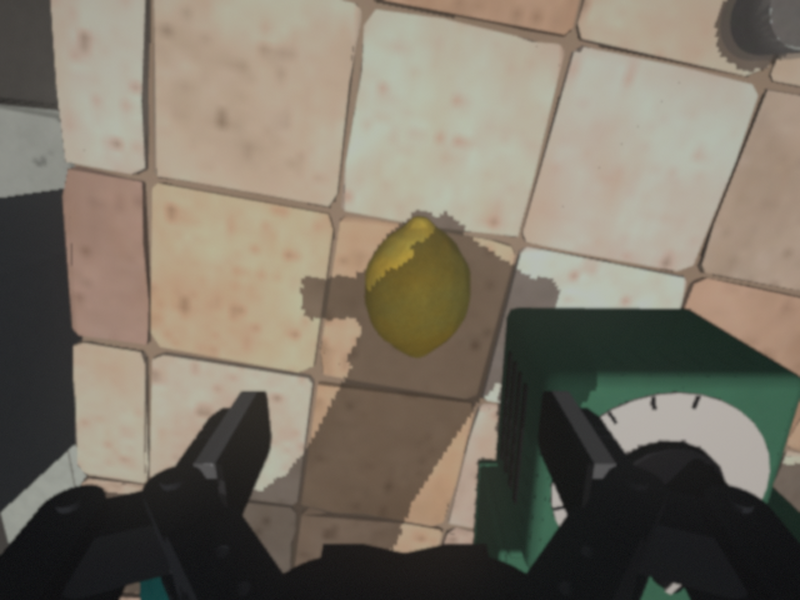

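```bash
python3 -c "
from h import *
print(go(kw(-136,244,20),KY+np.pi/2))"
```

```text
[0.81, 0.1, 11.39, np.float64(-0.0)]
```

Emit:
play_rows(
  series=[
    [0.8,0.1,1,0,0.12],
    [0.8,0.1,4,0,0.12],
    [0.8,0.1,6,0,0.12],
    [0.8,0.1,6,0,0.12],
    [0.8,0.1,6,0,0.12],
  ],
)

```text
clock: 14.5
eef_pos: [451.6, 219.6, 74.6]
tool_rot: [-3.14, -0.001, 1.744]
force: [0.0, 0.2, 0.0]
width: 75.1
```

```bash
python3 -c "
from h import *
print(go(kw(-136,244,20),KY+np.pi/2))"
```

```text
[-0.16, -0.08, 5.46, np.float64(0.0)]
```

Emit:
play_rows(
  series=[
    [-0.1,-0.1,2.5,0,0.12],
    [-0.1,-0.1,5.4,0,0.12],
    [-0.1,-0.1,5.4,0,0.12],
    [-0.1,-0.1,5.4,0,0.6],
    [-0.1,-0.1,5.4,0,0.6],
    [-0.1,-0.1,5.4,0,0.6],
    [-0.1,-0.1,5.4,0,0.6],
  ],
)

```text
clock: 15.2
eef_pos: [451.9, 219.4, 22.8]
tool_rot: [3.139, -0.002, 1.745]
force: [0.8, -0.8, 5.9]
width: 51.8
```

Emit:
play_rows(
  series=[
    [0,0,-1,0,0.6],
    [0,0,-4,0,0.6],
    [0,0,-8,0,0.6],
    [0,0,-13,0,0.6],
    [0,0,-18,0,0.6],
    [0,0,-18,0,0.6],
    [0,0,-18,0,0.6],
  ],
)

```text
clock: 15.9
eef_pos: [451.3, 218.2, 202.7]
tool_rot: [3.14, -0.001, 1.744]
force: [-1.1, 0.8, -2.0]
width: 51.8
```

```bash
python3 -c "
from h import *
print(go(kw(-5,52,205),KY+np.pi/2))"
```

```text
[-19.23, 13.06, -0.22, np.float64(0.0)]
```

Emit:
play_rows(
  series=[
    [-4,3,0,0,0.6],
    [-8,6,0,0,0.6],
    [-12,9,0,0,0.6],
    [-16,11.5,0,0,0.6],
    [-19.2,13,0,0,0.6],
    [-19.2,13,0,0,0.6],
    [-19.2,13,4,0,0.6],
    [-19.2,13,8,0,0.6],
  ],
)

```text
clock: 16.7
eef_pos: [611.4, 52.0, 119.1]
tool_rot: [-3.14, -0.001, 1.745]
force: [-0.4, -0.8, -1.2]
width: 51.7
```

Emit:
play_rows(
  series=[
    [0,0,2,0,0.6],
    [0,0,2,0,0.6],
    [0,0,2,0,0.6],
  ],
)

```text
clock: 17.0
eef_pos: [611.1, 52.6, 99.9]
tool_rot: [-3.138, -0.001, 1.746]
force: [0.9, 0.7, -0.9]
width: 51.8
```

```bash
python3 -c "
from h import *
print(go(kw(-5,55,28),KY+np.pi/2),status.read_state()['width'])"
```

```text
[0.14, 0.2, 7.19, np.float64(0.1)] 51.79998750385776
```

Emit:
play_rows(
  series=[
    [0.1,0.2,3,0,0.6],
    [0.1,0.2,5.5,0,0.6],
    [0.1,0.2,6.8,0,0.6],
    [0.1,0.2,7.1,0,0.6],
    [0.1,0.2,7.1,0,0.6],
    [0.1,0.2,7.1,0,0.4],
    [0.1,0.2,7.1,0,0.1],
    [0.1,0.2,7.1,0,0],
  ],
)

```text
clock: 17.8
eef_pos: [614.3, 53.3, 30.1]
tool_rot: [-3.142, -0.0, 1.745]
force: [0.2, 0.1, -0.4]
width: 78.4
```

Emit:
play_rows(
  series=[
    [0,0,-3,0,0],
    [0,0,-8,0,0],
    [0,0,-13,0,0],
    [-2,-4,-16,8,0],
    [-4,-9,-16,16,0],
    [-6,-14,-16,24,0],
    [-6,-17,-16,32,0],
    [-6,-20,-16,40,0],
  ],
)

```text
clock: 18.6
eef_pos: [424.5, -42.4, 189.9]
tool_rot: [-3.14, 0.002, 1.039]
force: [0.4, 0.5, -0.7]
width: 85.5
```

```bash
python3 -c "
from h import *
s=status.read_state();print(s['eef_pos'],s['width'],s['qpos'])
print(go(kw(-176,0,160),KY+1e-9),s['tool_rot'])"
```

```text
[424.54796542 -42.35319273 189.89470149] 85.50429322817344 [ 0.49480455  0.46445322 -0.63763818  2.15405879  0.45332083  0.65817491
 -0.99078543]
[2.61, 1.85, 2.98, np.float64(49.6)] [-3.14029955e+00  2.49927637e-03  1.03879609e+00]
```

Emit:
play_rows(
  series=[
    [2.6,1.9,0,8.4,0],
    [2.6,1.9,0,16.8,0],
    [2.6,1.9,0,25.2,0],
    [2.6,1.9,0,33.6,0],
    [2.6,1.9,0,42,0],
    [2.6,1.9,1,49.6,0],
    [2.6,1.9,3,49.6,0],
    [2.6,1.9,3,49.6,0],
  ],
)

```text
clock: 19.4
eef_pos: [455.5, -27.4, 158.4]
tool_rot: [-3.141, 0.005, 0.182]
force: [-0.4, -0.2, -0.3]
width: 85.2
```

```bash
python3 -c "
from h import *
s=status.read_state();print(s['eef_pos'],s['tool_rot'],s['qpos'])
snap('wrist','w9',s=1.25);lemons('w9')
print(go(kw(-176,0,24),KY))"
```

```text
[455.50067889 -27.40927469 158.43773008] [-3.14071969  0.00453198  0.18215695] [ 0.247382    0.51339725 -0.35079068  2.11513816  0.31884989  0.56734038
 -1.7221361 ]
[-0.23, 0.16, 13.53, np.float64(0.5)]
```

View pics/w9.png

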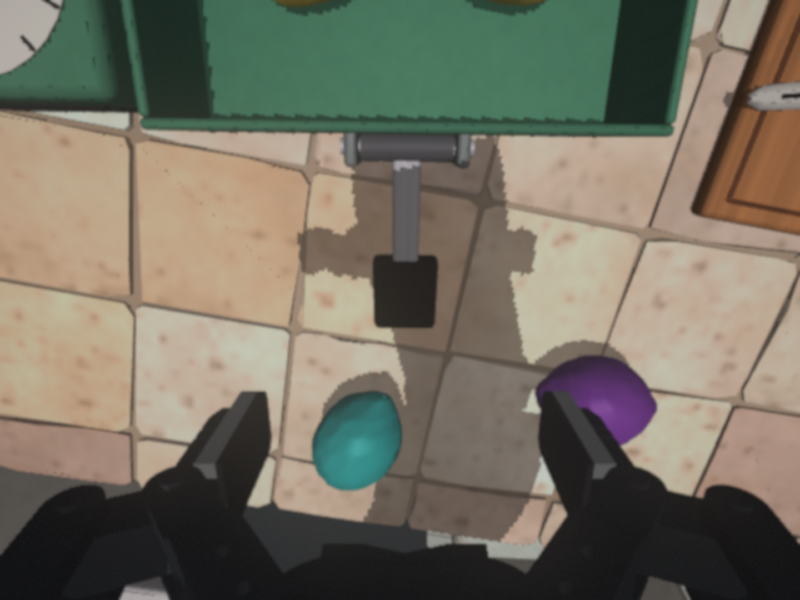

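Emit:
play_rows(
  series=[
    [-0.2,0.1,4,0.5,0],
    [-0.2,0.1,8,0.5,0],
    [-0.2,0.1,11,0.5,0],
    [-0.2,0.1,13,0.5,0.1],
    [-0.2,0.1,13.2,0.5,0.2],
    [-0.2,0.1,13.2,0.5,0.2],
  ],
)

```text
clock: 20.05
eef_pos: [455.1, -28.7, 27.4]
tool_rot: [-3.141, 0.002, 0.173]
force: [0.5, -0.1, -0.2]
width: 68.6
```

```bash
python3 -c "
from h import *
print(go(kw(-176,0,24),KY),status.read_state()['eef_pos'])"
```

```text
[-0.16, 0.03, 0.34, np.float64(0.0)] [455.12201929 -28.72467476  27.35303575]
```

Emit:
play_rows(
  series=[
    [-0.1,0,0.2,0,0.2],
    [-0.1,0,0.2,0,0.4],
    [-0.1,0,0.2,0,0.8],
    [-0.1,0,0.2,0,0.8],
    [-0.1,0,0.2,0,0.8],
    [-0.1,0,0.2,0,0.8],
  ],
)

```text
clock: 20.65
eef_pos: [454.3, -27.7, 26.6]
tool_rot: [-3.14, -0.001, 0.173]
force: [-2.3, 3.5, 9.6]
width: 34.8
```

Emit:
play_rows(
  series=[
    [0,0,-0.2,0,0.8],
    [0,0,-0.4,0,0.8],
    [-0.05,0,-0.6,0,0.8],
    [-0.1,0,-0.8,0,0.8],
    [-0.1,0,-1.0,0,0.8],
  ],
)

```text
clock: 21.15
eef_pos: [453.2, -27.9, 34.8]
tool_rot: [-3.139, 0.001, 0.174]
force: [2.5, 5.7, -16.0]
width: 34.6
```

Emit:
play_rows(
  series=[
    [-0.05,0,-0.2,0,0.8],
    [-0.1,0,-0.4,0,0.8],
    [-0.1,0,-0.6,0,0.8],
    [-0.1,0,-0.8,0,0.8],
    [-0.1,0,-1.0,0,0.8],
    [-0.1,0,-1.2,0,0.8],
    [-0.05,0,-1.4,0,0.8],
    [0,0,-1.6,0,0.8],
  ],
)

```text
clock: 21.95
eef_pos: [453.4, -27.9, 51.0]
tool_rot: [-3.139, 0.001, 0.174]
force: [2.1, 5.2, -13.1]
width: 34.9
```

Emit:
play_rows(
  series=[
    [0,0,-0.2,0,0.8],
    [0.05,0,-0.4,0,0.8],
    [0.1,0,-0.6,0,0.8],
    [0.1,0,-0.8,0,0.8],
  ],
)

```text
clock: 22.35
eef_pos: [454.7, -27.7, 59.1]
tool_rot: [-3.139, 0.0, 0.173]
force: [4.6, 5.5, -12.5]
width: 34.5
```

Emit:
play_rows(
  series=[
    [0,0,-0.15,0,0.8],
    [0,0,-0.3,0,0.8],
    [0,0,-0.45,0,0.8],
  ],
)

```text
clock: 22.65
eef_pos: [455.7, -27.5, 63.8]
tool_rot: [-3.139, -0.002, 0.174]
force: [5.1, 5.5, -11.5]
width: 34.5
```

Emit:
play_rows(
  series=[
    [0,0,-0.1,0,0.8],
    [0,0,-0.2,0,0.8],
    [0,0,-0.2,0,0.8],
  ],
)

```text
clock: 22.95
eef_pos: [456.3, -27.4, 66.0]
tool_rot: [-3.139, -0.003, 0.173]
force: [5.5, 5.8, -10.1]
width: 34.2
```

Emit:
play_rows(
  series=[
    [0,0,-0.2,0,0.8],
    [0,0,-0.3,0,0.8],
    [0,0,-0.3,0,0.8],
  ],
)

```text
clock: 23.25
eef_pos: [456.5, -27.3, 67.1]
tool_rot: [-3.137, -0.003, 0.173]
force: [11.3, 5.9, -36.3]
width: 34.4
```

```bash
python3 -c "
from h import *
snap('scene','s10',crop=(200,140,420,300),s=3)
snap('wrist','w10',s=1)"
```

```text
(no output)
```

View pics/s10.png

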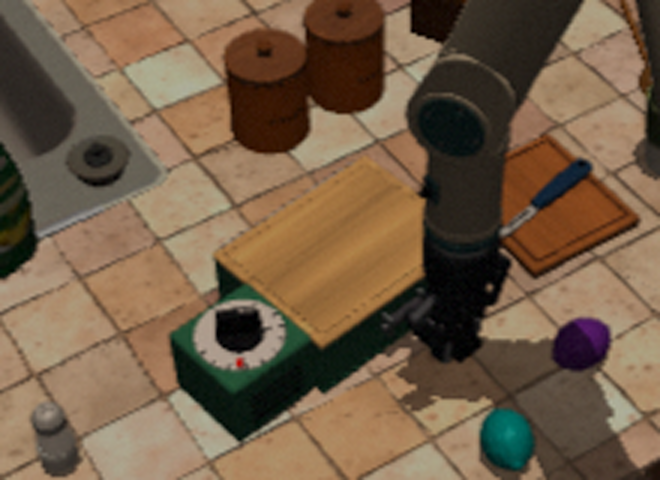

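Emit:
play_rows(
  series=[
    [0,0,0,0,0.8],
    [0,0,0,0,0.4],
    [0,0,0,0,0.2],
    [0,0,0,0,0.1],
    [0,0,-4,0,0.1],
    [0,0,-9,0,0.1],
    [0,0,-14,0,0],
    [0,0,-14,0,0],
  ],
)

```text
clock: 24.15
eef_pos: [457.5, -29.1, 214.8]
tool_rot: [3.139, -0.01, 0.172]
force: [0.1, 0.0, -0.2]
width: 85.2
```

```bash
python3 -c "
from h import *
s=status.read_state();print(s['eef_pos'],s['qpos'])
print(kw(-25,170,0),go(kw(-95,170,210),KY))"
```

```text
[457.5011189  -29.12386441 214.7694054 ] [ 0.40999928  0.44159392 -0.56369173  2.06048015  0.35624459  0.72298404
 -1.777968  ]
[np.float64(573.1096629684699), np.float64(164.1589150939295), 0] [7.69, -17.06, 0.5, np.float64(-0.1)]
```

Emit:
play_rows(
  series=[
    [2,-4.5,0,0,0],
    [4,-9,0,0,0],
    [6,-13,0,0,0],
    [7.7,-17,0,0,0],
    [7.7,-17,0,0,0],
    [7.7,-17,0,0,0],
    [7.7,-17,0,0,0],
  ],
)

```text
clock: 24.85
eef_pos: [500.1, 149.8, 208.5]
tool_rot: [3.14, 0.003, 0.171]
force: [-0.9, -0.9, 0.2]
width: 85.9
```

```bash
python3 -c "
from h import *
s=status.read_state();print(s['eef_pos'],s['qpos'],s['tool_rot'])
snap('wrist','w11')
c=w2px('w11',kw(-25,170,90));print(c)
x0=int(max(0,min(340,c[0]-150)));y0=int(max(0,min(255,c[1]-112)));print(x0,y0)
im=cv2.imread('pics/w11_full.png')[y0:y0+225,x0:x0+300]
cv2.imwrite('pics/w11c.png',cv2.resize(im,None,fx=2.66,fy=2.66,interpolation=cv2.INTER_CUBIC))"
```

```text
[500.14297352 149.75926475 208.51404107] [ 0.01878249  0.53845914 -0.53787226  1.89691071  0.37199327  0.80959498
 -2.11803713] [3.14021437e+00 3.10378150e-03 1.71095284e-01]
[318.66170827 122.78424799]
168 10
```

View pics/w11c.png

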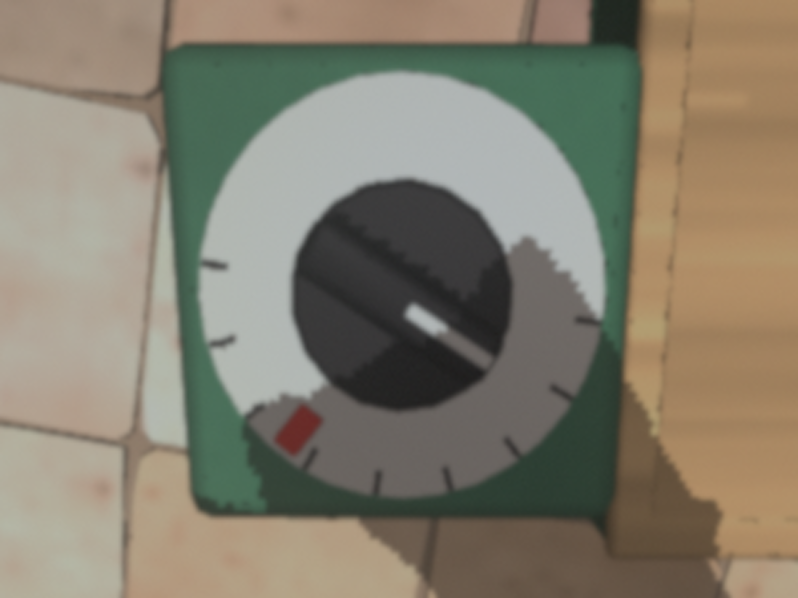

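Run:
```python
from h import *
def P(u,v,z): return px2w('w11',168+u/2.66,10+v/2.66,z)
a=np.array(kw(-25,170,0))[:2]
print('axis',a)
L,Rr,T,B=[P(*p,91) for p in[(198,290),(605,290),(401,70),(401,497)]]
print('face centre',(L+Rr)/2,(T+B)/2, np.linalg.norm(L-Rr),np.linalg.norm(T-B))
c=np.array([((L+Rr)/2)[0]/2+((T+B)/2)[0]/2,((L+Rr)/2)[1]/2+((T+B)/2)[1]/2])
for z in(90,92):
  m=P(299,430,z)[:2]-a; print('mark',np.linalg.norm(m),np.arctan2(m[1],m[0]), np.linalg.norm(P(313,411,z)[:2]-a))
for z in(97,115,127):
  p=P(405,310,z)[:2];q=P(495,360,z)[:2];print(z,'strip',p-a,q-a,np.arctan2(*(q-p)[::-1]),np.linalg.norm(q-a))
  b=[P(*k,z)[:2] for k in[(330,215),(505,315),(480,385),(300,280)]]
  print('  edges',[np.arctan2(*(b[i]-b[j])[::-1]).round(3) for i,j in((1,0),(2,3))],'len',[np.linalg.norm(b[i]-b[j]).round(1) for i,j in((1,0),(2,3),(2,1))],np.mean(b,0)-a)
```

```text
axis [573.10966297 164.15891509]
face centre [575.41900384 164.33367829  91.        ] [573.71378787 164.1941254   91.        ] 96.75033035171391 96.778284385125
mark 40.12815172346432 2.624434004829385 34.1942172983328
mark 39.749570524113416 2.6237814813157097 33.862953665156326
97 strip [-1.80503187 -1.37092766] [ -9.37976488 -24.31631545] -1.889652161395602 26.06267803796437
  edges [np.float64(-1.895), np.float64(-1.914)] len [np.float64(45.8), np.float64(48.4), np.float64(17.0)] [ 0.4129945  -1.00142663]
115 strip [-1.07479917 -1.33352189] [ -8.09188277 -22.58967761] -1.889652161395602 23.995251636563918
  edges [np.float64(-1.895), np.float64(-1.914)] len [np.float64(42.5), np.float64(44.9), np.float64(15.7)] [ 0.97993682 -0.99122341]
127 strip [-0.58797736 -1.30858471] [ -7.23329469 -21.43858571] -1.889652161395604 22.625947698883927
  edges [np.float64(-1.895), np.float64(-1.914)] len [np.float64(40.2), np.float64(42.5), np.float64(14.9)] [ 1.35789837 -0.98442126]
```

Emit:
play_rows(
  series=[
    [0,0,0,-8.5,0],
    [0,0,0,-17,0],
    [0,0,0,-25.5,0],
    [0,0,0,-34,0],
    [0,0,0,-42.5,0],
    [0,0,0,-51,0],
    [0,0,0,-59.5,0],
    [0,0,0,-68,0],
  ],
)

```text
clock: 25.7
eef_pos: [500.7, 149.4, 208.7]
tool_rot: [-3.14, 0.002, 1.363]
force: [0.1, 0.5, -1.1]
width: 84.9
```

Emit:
play_rows(
  series=[
    [0,0,0,-8.5,0],
    [0,0,0,-17,0],
    [0,0,0,-25.5,0],
    [0,0,0,-34,0],
    [0,0,0,-42.5,0],
    [0,0,0,-51,0],
    [0,0,0,-59.5,0],
    [0,0,0,-68,0],
  ],
)

```text
clock: 26.5
eef_pos: [500.8, 149.3, 208.5]
tool_rot: [-3.139, -0.001, 2.549]
force: [0.2, 0.8, -0.3]
width: 85.6
```

Emit:
play_rows(
  series=[
    [0,0,0,-8.5,0],
    [0,0,0,-17,0],
    [0,0,0,-25.5,0],
    [0,0,0,-34,0],
    [0,0,0,-42.5,0],
    [0,0,0,-51,0],
    [0,0,0,-59.5,0],
    [0,0,0,-68,0],
  ],
)

```text
clock: 27.3
eef_pos: [500.7, 149.3, 208.5]
tool_rot: [-3.141, -0.003, -2.547]
force: [-0.6, -0.2, -0.7]
width: 85.3
```

```bash
python3 -c "
from h import *
s=status.read_state();print(s['eef_pos'],s['qpos'],s['tool_rot'])
print(go(kw(-25,170,180),1.247))"
```

```text
[500.74425246 149.32110867 208.51130775] [ 0.37853757  0.79064531 -1.22480577  1.88741897  0.84363846  1.10861366
  0.98001472] [-3.14125237e+00 -2.70089709e-03 -2.54672839e+00]
[-6.83, -2.83, 2.83, np.float64(-37.4)]
```

Emit:
play_rows(
  series=[
    [-2,-1,0,-8,0],
    [-4,-2,0,-16,0],
    [-6.8,-2.8,0,-24,0],
    [-6.8,-2.8,0,-32,0],
    [-6.8,-2.8,1,-37.4,0],
    [-6.8,-2.8,2.8,-37.4,0],
    [-6.8,-2.8,2.8,-37.4,0],
  ],
)

```text
clock: 28.0
eef_pos: [571.5, 163.4, 177.6]
tool_rot: [3.137, -0.005, -1.901]
force: [0.2, 0.1, 0.2]
width: 85.5
```

```bash
python3 -c "
from h import *
s=status.read_state();print(s['eef_pos'],s['qpos'],s['tool_rot'])
print(go(kw(-25,170,112),1.247))"
```

```text
[571.52418717 163.4042592  177.64925973] [ 0.31916556  0.93182413 -1.20881711  1.71827178  0.93579176  1.19863945
  1.65916731] [ 3.13710094 -0.00519436 -1.90116219]
[-0.16, -0.15, 6.56, np.float64(-0.4)]
```

Emit:
play_rows(
  series=[
    [-0.1,-0.1,2,0,0.4],
    [-0.1,-0.1,4,0,0.4],
    [-0.1,-0.1,6,0,0.4],
    [-0.1,-0.1,6.4,0,0.4],
    [-0.1,-0.1,6.4,0,0.4],
    [-0.1,-0.1,6.4,0,1],
    [-0.1,-0.1,6.4,0,1],
    [-0.1,-0.1,6.4,0,1],
  ],
)

```text
clock: 28.8
eef_pos: [575.1, 167.3, 117.9]
tool_rot: [-3.141, 0.001, -1.898]
force: [1.4, 0.4, 1.0]
width: 11.4
```

Emit:
play_rows(
  series=[
    [0,0,0,0,1],
    [0,0,0,0,1],
  ],
)

```text
clock: 29.0
eef_pos: [575.1, 167.3, 117.8]
tool_rot: [-3.141, 0.001, -1.898]
force: [2.7, -0.6, 4.7]
width: 11.1
```

```bash
python3 -c "
from h import *
s=status.read_state();print(s['eef_pos'],s['tool_rot'],s['torque'])
print(go(kw(-25,170,112)))"
```

```text
[575.12745028 167.25949397 117.78511847] [-3.14090792e+00  1.41577802e-03 -1.89793090e+00] [-0.03832349 -0.59247444 -0.03427153]
[0.36, 0.09, 0.58]
```

Emit:
play_rows(
  series=[
    [0,0,0,0,0.6],
    [0.3,0,0,0,0.6],
    [0.35,0,0,0,0.6],
    [0.35,0,0,0,1],
    [0.35,0,0,0,1],
    [0.35,0,0,0,1],
    [0.35,0,0,0,1],
  ],
)

```text
clock: 29.7
eef_pos: [573.5, 162.9, 116.7]
tool_rot: [3.141, -0.001, -1.898]
force: [3.5, -2.3, 0.3]
width: 11.8
```

Emit:
play_rows(
  series=[
    [0,0,0,5,1],
    [0,0,0,10,1],
    [0,0,0,15,1],
    [0,0,0,20,1],
    [0,0,0,25,1],
    [0,0,0,30,1],
    [0,0,0,35,1],
    [0,0,0,40,1],
  ],
)

```text
clock: 30.5
eef_pos: [572.1, 164.1, 116.7]
tool_rot: [3.139, -0.002, -2.599]
force: [0.7, -0.9, 0.1]
width: 12.0
```

```bash
python3 -c "
from h import *
s=status.read_state();print(s['eef_pos'],s['tool_rot'],s['torque'],s['force'],s['qpos'])
print(go(kw(-25,170,112),2.624))"
```

```text
[572.1254729  164.11526899 116.6680136 ] [ 3.13934758e+00 -1.83713258e-03 -2.59869148e+00] [ 0.07424531 -0.09979467  0.09768933] [ 0.72726164 -0.93863152  0.05661102] [ 0.24639324  0.93260794 -1.01616003  1.76565442  0.9328639   1.01205863
  0.97170338]
[-0.09, -0.05, 0.47, np.float64(60.8)]
```

Emit:
play_rows(
  series=[
    [0,0,0,7,1],
    [0,0,0,14,1],
    [0,0,0,21,1],
    [0,0,0,28,1],
    [0,0,0,35,1],
    [0,0,0,42,1],
    [0,0,0,49,1],
    [0,0,0,55,1],
  ],
)

```text
clock: 31.3
eef_pos: [572.1, 166.6, 116.7]
tool_rot: [3.138, -0.004, 2.725]
force: [1.7, 4.0, -3.5]
width: 11.5
```

Emit:
play_rows(
  series=[
    [0,0,0,4,1],
    [0,0,0,5.8,1],
    [0,0,0,5.8,1],
    [0,0,0,5.8,1],
  ],
)

```text
clock: 31.7
eef_pos: [572.2, 166.9, 116.7]
tool_rot: [3.138, -0.004, 2.629]
force: [-0.2, 4.5, -3.4]
width: 11.5
```

Release, retreat upward and back for a check view (by code: the pointer strip and red mark).

Emit:
play_rows(
  series=[
    [0,0,0,0,0.8],
    [0,0,0,0,0.5],
    [0,0,0,0,0.3],
    [0,0,-3,0,0.2],
    [0,0,-7,0,0],
    [0,0,-10,0,0],
    [0,0,-10,0,0],
  ],
)

```text
clock: 32.4
eef_pos: [574.9, 164.7, 221.1]
tool_rot: [3.137, 0.003, 2.626]
force: [0.9, 0.7, -0.7]
width: 85.3
```

```bash
python3 -c "
from h import *
s=status.read_state();print(s['eef_pos'],s['tool_rot'])
p=kw(-25,170,0); y=s['tool_rot'][2]
# camera looks ahead along tool x: step back 72 mm
print(go([p[0]-72*np.cos(y),p[1]-72*np.sin(y),212]))"
```

```text
[574.91564965 164.73369608 221.06059745] [3.13683909 0.00326005 2.62583272]
[-7.07, -0.14, 0.93]
```

Emit:
play_rows(
  series=[
    [-3,0,0,0,0],
    [-6,0,0,0,0],
    [-7,0,0,0,0],
    [-7,0,0,0,0],
  ],
)

```text
clock: 32.8
eef_pos: [634.2, 127.3, 215.2]
tool_rot: [-3.139, -0.003, 2.623]
force: [-0.6, -0.2, 0.4]
width: 85.3
```

Run:
```python
from h import *
snap('wrist','w12'); snap('top','top12'); snap('scene','s12')
f='w12'; a=np.array(kw(-25,170,0))[:2]
c=w2px(f,kw(-25,170,92)); print('centre px',c)
im=cv2.imread('pics/w12_full.png'); h=cv2.cvtColor(im,cv2.COLOR_BGR2HSV)
yy,xx=np.mgrid[:480,:640]; near=np.hypot(xx-c[0],yy-c[1])
red=((h[...,0]<8)|(h[...,0]>172))&(h[...,1]>130)&(h[...,2]>50)&(near<95)
q=np.array([xx[red].mean(),yy[red].mean()]); m=px2w(f,*q,91)[:2]-a
print('red',red.sum(),q,np.linalg.norm(m),np.arctan2(m[1],m[0]))
# white strip: bright unsaturated inside disc radius
w=(h[...,1]<60)&(h[...,2]>85)&(near<36)
n,l,st,cc=cv2.connectedComponentsWithStats(w.astype('uint8'))
for i in range(1,n):
    if st[i,4]>15:
        pts=np.argwhere(l==i)[:,::-1].astype('float32'); W=np.array([px2w(f,*p,127)[:2] for p in pts])
        v=np.linalg.svd(W-W.mean(0))[2][0]; print(st[i],W.mean(0)-a,np.arctan2(v[1],v[0]),np.arctan2(-v[1],-v[0]))
g=im[max(0,int(c[1])-80):int(c[1])+80,int(c[0])-110:int(c[0])+110]
cv2.imwrite('pics/w12c.png',cv2.resize(g,None,fx=3.5,fy=3.5,interpolation=cv2.INTER_CUBIC))
```

```text
centre px [328.63344444 130.23024923]
red 172 [329.98837209  63.28488372] 40.03474820841709 2.6068173568925594
[327  95   8  37 277] [-9.06875629  5.79706217] -0.5101223822850914 2.6314702713047016
```

Run:
```python
from h import *
a=cv2.imread('pics/scene0_full.png').astype(int);b=cv2.imread('pics/s12_full.png').astype(int)
d=cv2.absdiff(a.astype('uint8'),b.astype('uint8')).max(2)
for n,p,hh in[('mug',(589,-454),50),('shaker',(601,368),45),('tub',(527,482),36),('lid corner L-front',kw(-85,105,84)[:2],84),('tread',kw(-178,0,74)[:2],74)]:
    u,v=w2px('scene0',[*p,hh]).astype(int); w=d[v-8:v+9,u-8:u+9]; print(n,u,v,'scene diff mean',w.mean().round(1))
a=cv2.imread('pics/top0_full.png');b=cv2.imread('pics/top12_full.png');d=cv2.absdiff(a,b).max(2)
for n,p,hh in[('lid FR',kw(-80,-105,84),84),('lid front mid',kw(-88,0,84),84),('tread',kw(-178,0,74),74),('mug',(589,-454),100),('shaker',(601,368),80)]:
    u,v=w2px('top0',[*p[:2],hh]).astype(int); w=d[v-6:v+7,u-6:u+7]; print(n,u,v,'top diff',w.mean().round(1))
hs=cv2.cvtColor(b,cv2.COLOR_BGR2HSV); m=cv2.inRange(hs,(100,100,30),(120,255,255)); n,l,st,c=cv2.connectedComponentsWithStats(m)
for i in range(1,n):
    if st[i,4]>30: print('blue',st[i],px2w('top12',*c[i],30).round())
```

```text
mug 425 183 scene diff mean 48.1
shaker 218 283 scene diff mean 11.1
tub 194 319 scene diff mean 10.1
lid corner L-front 307 252 scene diff mean 8.5
tread 352 252 scene diff mean 36.1
lid FR 354 247 top diff 8.1
lid front mid 316 245 top diff 60.8
tread 312 276 top diff 96.9
mug 477 271 top diff 3.9
shaker 196 192 top diff 7.6
blue [564 114  24  26 417] [1213. -670.   30.]
blue [592 162  22  25 150] [1062. -770.   30.]
blue [402 255  35   8 195] [ 616. -301.   30.]
```

```bash
python3 -c "
from h import *
print(go([420,260,240]))"
```

```text
[24.88, 0.88, -2.29]
```

Emit:
play_rows(
  series=[
    [4,0,-2,0,0],
    [8,0,-2,0,0],
    [12,0.5,-2,0,0],
    [16,0.9,-2,0,0],
    [20,0.9,-2,0,0],
    [24.8,0.9,-2,0,0],
    [24.8,0.9,-2,0,0],
    [24.8,0.9,-2,0,0],
  ],
)

```text
clock: 33.75
eef_pos: [420.8, 259.9, 237.5]
tool_rot: [-3.141, -0.001, 2.631]
force: [0.9, 0.3, 0.5]
width: 85.4
```

Run:
```python
from h import *
snap('top','top13'); snap('scene','s13')
for A,B in(('top0','top13'),('scene0','s13')):
    a=cv2.imread(f'pics/{A}_full.png');b=cv2.imread(f'pics/{B}_full.png');d=cv2.absdiff(a,b).max(2)
    for n,p in[('mug',(589,-454,60)),('shaker',(601,368,60)),('tub',(527,482,50)),('lid FR',kw(-80,-105,84)),('lid front',kw(-88,0,84)),('tread',kw(-178,0,74))]:
        u,v=w2px(A,p).astype(int); print(A,n,'diff',d[v-6:v+7,u-6:u+7].mean().round(1))
    u,v=w2px(A,kw(-178,0,74)).astype(int)
    for im in(a,b):
        m=(im.max(2)<45)[v-14:v+15,u-14:u+15]; y,x=np.nonzero(m); print('  dark tread centroid',x.mean().round(2),y.mean().round(2),m.sum())
```

```text
top0 mug diff 5.1
top0 shaker diff 64.4
top0 tub diff 10.6
top0 lid FR diff 9.6
top0 lid front diff 8.2
top0 tread diff 4.8
  dark tread centroid 14.28 14.27 155
  dark tread centroid 14.35 14.28 153
scene0 mug diff 39.6
scene0 shaker diff 14.3
scene0 tub diff 15.7
scene0 lid FR diff 15.5
scene0 lid front diff 13.2
scene0 tread diff 8.3
  dark tread centroid 10.67 10.97 186
  dark tread centroid 10.98 11.3 174
```

```bash
python3 -c "
from cell import order
print(order.finish_job())"
```

```text
the job is handed in; nothing more can be done
None
```

I did every step of the job and handed it in at about 34 s on the robot's clock. No verdict was reported.

- **Pedal and lid:** I pressed the pedal to its stop and the lid stayed open. After the lemons were in, I pinched the tread and eased it up in about 2 mm steps until the force rose to about 36 N. A picture then showed the lid closed. In the last pictures the tread was within 0.1 pixel (top view) and about 0.5 pixel (scene view) of where it started.
- **Peeler:** It lies on the chopping board. The blue handle was found at about (616, -301) mm, which puts the peeler's middle close to the board's centre.
- **Lemons:** Only two lay along the front. Both went into the keeper and were seen there before I closed the lid. I left the purple and turquoise look-alikes and the lemon by the apple alone.
- **Dial:** I turned it about 101° clockwise. Afterwards the pointer was at 2.631 rad and the mark at 2.607 rad, so the tip is about 1 mm off.

**Disagreements in the last checks:**
- **Bystanders:** In the last pictures the mug differed from the start in the scene view, and the shaker in the top view. I think the arm was in the way, because each matched in the other view. The tub matched in both.
- **Dial picture:** The 16-picture limit stopped me viewing the final dial crop, so that check is by image code only.

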